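# Light the cartridge bay and hold the release slide open

### The job

A colleague is going to lift the gas cartridge out of the tabletop stove. First swing the work lamp by the knob on its shade until the shade is centred over the middle of the cartridge, and let go of it there; then take the post of the spring-return release slide at the stove's front and pull it out until its pointer is level with the ridge of the marker clip on the rail beside it. Keep it there: finish while still holding the slide at the mark, with the lamp still over the cartridge and the dishes around left where they are.

Things in the scene. Friction and masses are not known exactly. Their poses are not given: they have to be found in the camera images.
- stove: portable gas stove, 260 (x) x 340 (y) x 86 mm, pan supports to 111 mm; fixed. Origin: centre of its underside, on the table. x points from its front (knob and slide, facing the robot) to its back, y to its left, z up; turned up to 0.15 rad. Burner on the right half; on the left an open bay with a lying white gas cartridge (66 mm thick, 184 mm long along x).
- bay_mid (a point): point above the middle of the cartridge, at 90 mm height (fixed to the stove, at its x +20, y +110 mm)
- release (a joint): how far the steel release slide is pulled out of the stove's front (m): 0 = home, 0.075 = stop, growing along the stove's -x. Spring-return: it pulls back with about 4 N at 0 and 1.2 N more for every 10 mm, and snaps home when let go.
- release_post (a point): the slide's grip: a vertical round steel post, 14 mm thick, from 58 to 110 mm height, with a black cap 21 mm wide and 8 mm high on it (top at 118 mm). The point is on its axis at 100 mm height, at home 30 mm in front of the stove's front wall and 180 mm from bay_mid along the stove's -x, with free air around it above 66 mm.
- release_pointer (a point): tip of the slide's pointer, a 3 mm wide nib sticking out of the slide to the stove's -y towards the guide rail, at 56 mm height; it is 25 mm nearer the robot than the post (along the stove's -x) and moves with the slide
- mark: the mark: a grey clip with a 3 mm thick upright ridge across the fixed guide rail that juts from the stove's front beside the slide (on its -y side); ridge top at 66 mm. Origin: under the ridge on the rail's top (53 mm); axes as the stove's. It is fixed, 25 to 52 mm in front of the pointer's home. Level = pointer and ridge at the same place along the stove's x.
- lamp_rod (a point): point on the work lamp's straight level arm (14 mm thick rod, 200 mm high), 150 mm from the knob's axis; the swivel axis is 120 mm further along the same line: a fixed vertical post (20 mm thick, grey round foot 124 mm wide) behind and left of the stove. Stiff swivel: the arm stays where it is left and takes 2 to 3 N at the shade to move.
- lamp_knob (a point): the lamp's grip: a vertical black round knob, 16 mm thick, from 220 to 265 mm height, on top of the shade's centre. The point is on its axis at 250 mm height, 270 mm from the lamp's swivel axis. The arm joins the shade from the side at 200 mm height, below the shade's top (220 mm).
- lamp_shade (a point): centre of the shade's underside, 180 mm high, 90 mm wide, straight below the knob. Starts off to the left front of the stove; turning the arm anticlockwise seen from above brings it over the cartridge
- sauce_bowl: white sauce bowl, 100 mm wide, 45 mm high, on the table left of the stove; loose, to be left alone. Origin: centre of its underside
- tea_cup: white tea cup, 68 mm wide, 70 mm high, in front of the stove; loose, to be left alone. Origin: centre of its underside
- tumbler: white cup, 72 mm wide, 80 mm high, left front of the stove; loose, to be left alone. Origin: centre of its underside
- plate: white plate, 190 mm wide, 18 mm high, front right; loose, to be left alone. Origin: centre of its underside
- soy_bottle: amber bottle, 56 mm wide, 140 mm high, right of the stove; loose, to be left alone. Origin: centre of its underside
- serving_spoon: steel spoon 220 mm long, lying at the right; loose, to be left alone. Origin: underside, mid length

How it is judged:
On the way:
1. the lamp's shade stands over the middle of the cartridge and the lamp has been let go (horizontal distance between lamp_shade and bay_mid below 0.04 m and contact force between each of the arm, the fingers and lamp below 0.3 N), for 0.2 s.
At the end, for the whole second after the job is handed in: the slide is held still by the fingers (more than 2 N on it) with its pointer within 5 mm of the ridge of the marker clip along the slide's travel, and the lamp's shade is still within 40 mm, seen from above, of the middle of the cartridge (x of release_pointer in the frame of mark between -0.005 and 0.005 m and contact force between the fingers and release above 2 N and velocity of joint release between -0.01 and 0.01 m/s and horizontal distance between lamp_shade and bay_mid below 0.04 m); the arm keeps its last pose, push and grip.
It fails at once if a dish, bottle or spoon is shifted by more than 40 mm (distance of any of sauce_bowl, tea_cup, tumbler, plate, soy_bottle, serving_spoon from where it was at the start of the episode above 0.04 m).
It also fails if it takes over 58 s, if anything falls off the work surface, if the arm or the gripper's body presses on something with over 40 N, if the wrist force passes 120 N, or if a joint passes its speed limit or range.

### The arm

A 6-joint arm with a two-finger parallel gripper is mounted at the origin on the work surface. World frame = base frame: x ahead of the robot, y to its left, z up, the work surface at z = 0. Lengths are in m, angles in rad, forces in N, time in s.
With the tool pointing down it reaches from about 0.375 to 0.9 m from the base axis. Payload 3.1 kg.
Tool frame: the origin (TCP) lies midway between the tips of the shut fingers; the grasp point (between the pads) lies 19 mm behind it; z points along the fingers, y is the line along which they close (so a half turn about z gives the same grasp; the last joint's range is limited). The gripper opens to 87 mm and grips with 3 to 60 N. Pads are 19 mm wide; open, the fingers measure 117 mm over their backs; the gripper's body (75 mm by 190 mm) begins 51 mm behind the grasp point.
Start: joints at [-1.444, 0.527, 1.433, -0, 1.181, -0.178], TCP at [0.188, -0.596, 0.223] pointing down, gripper open.
Joint ranges: [-3.08, 3.08], [-0.75, 2.2], [0.22, 2.44], [-1.43, 4.57], [0, 2.65], [-2.85, 2.85]. Speed limits (rad/s): [2.79, 2.79, 3.14, 3.14, 3.14, 3.14].

### API

Orientations are given as a unit quaternion [x, y, z, w].
In Python, from rig import robot gives the robot as it stands. The module is installed in compiled form; this text tells all that it offers.
- The arm moves only by the tool play_rows, never from a script. Its arguments are lists of equal length, an entry for each row: "gripper": the closure, from -1 (fully open) to 1 (shut); "delta_pos": the shift along the tool's x, y, z in cm, a list of three; "turn": the turn, a rotation vector about the tool's x, y, z in rad, a list of three. A call has 1 to 12 rows; each row is the pose to reach, as a shift and turn from the pose commanded when the call began, along the tool's axes at that moment; what a row does not reach only later rows make up. A row lasts 1/8 s, in which the tool goes at most 62.5 mm and 10.7 degrees, less where a joint would pass 70% of its speed; a pose out of reach is approached as far as the arm can. A call with a gripper value outside its range is refused whole. The fingers move at their own pace and stop on an object; "squeeze" is the grip in N (left out, the last holds). Time passes only in rows, so rows that repeat a pose let the fingers close. It gives the time, the measured TCP pose, the force, the opening and the grip force at its end, in the units of the state.
- robot.get_obs(): the state, without advancing time (a new reading comes with each control period).
- robot.camera(name): name is "scene" or "top" or "wrist"; returns a dict with "color" (384x512x3 uint8, red, green, blue), "vfov" (degrees; the focal length in pixels is half the picture's height over the tangent of half this angle, whatever the lens; pixels are square), "cx", "cy" (the principal point, pixels), "k1" (the pictures are not rectified: a ray, as slopes to the right and down, at radius r is drawn at 1 + k1 r^2 times it, then the intrinsics apply), "R" (3x3) and "t" (3): a world point X has camera coordinates R X + t. Camera axes: x right, y down, z forward; pixel columns grow to the right and rows downward; lengths in m; the calibration is good to about 2 mm. A picture is of the moment at which its call begins. There is no depth.
- robot.hand_in(): hands the job in; it is judged then, once.
The state is a dict: "time": time; "q": joint angles; "joint_velocities": joint speeds; "joint_torque": joint torques, N m; "position": TCP position; "tool_rot": TCP orientation; "ft_force": force on the tool from outside, world axes, zero at the start; "moment": the same for the moment, N m; "grip_width": finger opening in m; "grip_force": force on a finger pad.
Only numpy, scipy, OpenCV 4.12 (cv2) and the standard library are available. Lean on these libraries where they do the work, as an engineer would, in place of code of your own. Each camera call takes 0.05 s, during which the arm holds its last target. There are 200 camera calls.

## Working session

There is one attempt and no reset: what is moved stays moved. The work goes in short steps, Python scripts to look and compute and a tool call to move; the robot and the scene stay as the last step left them, time stands still between calls to the robot, and variables do not carry over. Pictures are saved under pics/ and viewed, at most 10 in all, crops included, and the job is handed in when it is done.

Besides the shell and the picture viewer there is one more tool, called after "Emit:" by a JSON object that holds its "fn" and its "kwargs". play_rows: Moves the arm, as the interface text tells. Its arguments: {"type":"object","properties":{"gripper":{"type":"array","items":{"type":"number"}},"delta_pos":{"type":"array","items":{"type":"array","items":{"type":"number"}}},"turn":{"type":"array","items":{"type":"array","items":{"type":"number"}}},"squeeze":{"type":"number"}},"required":["gripper","delta_pos","turn"]}

```bash
mkdir -p pics; cat > h.py <<'E'
import numpy as np, cv2
from rig import robot
def K(c):
    f=192/np.tan(np.radians(c["vfov"])/2); return np.array([[f,0,c["cx"]],[0,f,c["cy"]],[0,0,1.]])
def ray(c,u,v):
    # model: drawn = slope*(1+k1 r^2)
    p=cv2.undistortPoints(np.array([[[u,v]]],float),K(c),np.array([c["k1"],0,0,0.])).ravel()
    R=np.array(c["R"]);t=np.array(c["t"])
    return -R.T@t, R.T@np.array([p[0],p[1],1.])
def atz(c,u,v,z):
    o,d=ray(c,u,v); return o+d*(z-o[2])/d[2]
def proj(c,X):
    R=np.array(c["R"]);t=np.array(c["t"])
    return cv2.projectPoints(np.array(X,float).reshape(-1,1,3),cv2.Rodrigues(R)[0],t,K(c),np.array([c["k1"],0,0,0.]))[0].reshape(-1,2)
def tri(*obs):
    A=0;b=0
    for c,u,v in obs:
        o,d=ray(c,u,v);d=d/np.linalg.norm(d);P=np.eye(3)-np.outer(d,d);A=A+P;b=b+P@o
    return np.linalg.solve(A,b)
def save(c,name): cv2.imwrite("pics/"+name,c["color"][:,:,::-1])
E
python3 - <<'E'
from h import *
import pickle
d={}
for n in("scene","top"):
    c=robot.camera(n);save(c,n+"1.png");d[n]=c
    print(n,c["vfov"],c["cx"],c["cy"],c["k1"],(-np.array(c["R"]).T@c["t"]))
pickle.dump(d,open("c1.pkl","wb"))
o=robot.get_obs();print(o["time"],o["position"],o["tool_rot"],o["grip_width"])
E
```

```text
scene 57.49904414340373 258.14928233610146 193.16567037733378 -0.10726520435099912 [1.38906971 0.17615965 0.99168557]
top 45.82823095795678 253.23556960953303 194.325958998821 0.0638887522348802 [ 0.40813627 -0.10591505  1.52577167]
0.1 [ 0.18809041 -0.59535839  0.22166076] [ 9.88333525e-01  1.52302135e-01  1.44009195e-06 -9.50331874e-04] 0.08737054437601745
```

View pics/scene1.png

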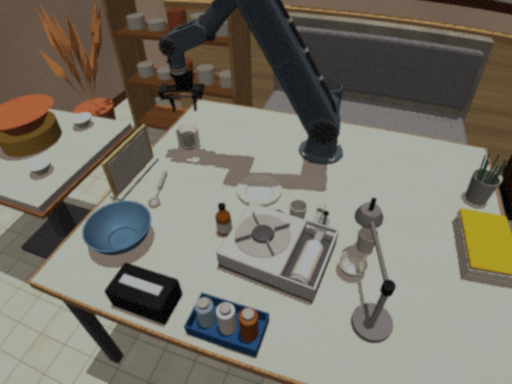

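View pics/top1.png

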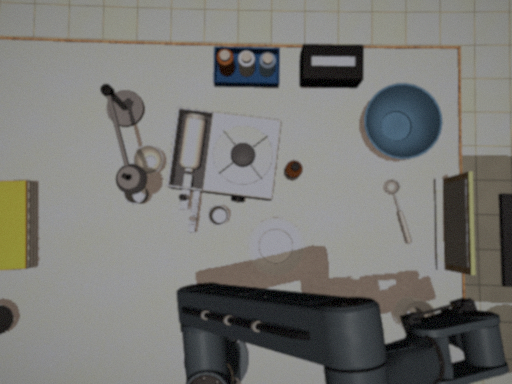

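The scene shows the lamp at the right (knob about 372,205) and the stove at (280,250). In the top view the knob is near (129,175), the lamp foot near (126,108), the stove spans (168–282, 108–200) and the slide is near (185–195, 185–230). I'll enlarge both.

```bash
python3 - <<'E'
import cv2
a=cv2.imread("pics/top1.png")[80:240,90:300]; cv2.imwrite("pics/t2.png",cv2.resize(a,None,fx=3.75,fy=3.75,interpolation=cv2.INTER_CUBIC))
a=cv2.imread("pics/scene1.png")[190:345,205:405]; cv2.imwrite("pics/s2.png",cv2.resize(a,None,fx=3.8,fy=3.8,interpolation=cv2.INTER_CUBIC))
E
```

```text
(no output)
```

View pics/t2.png

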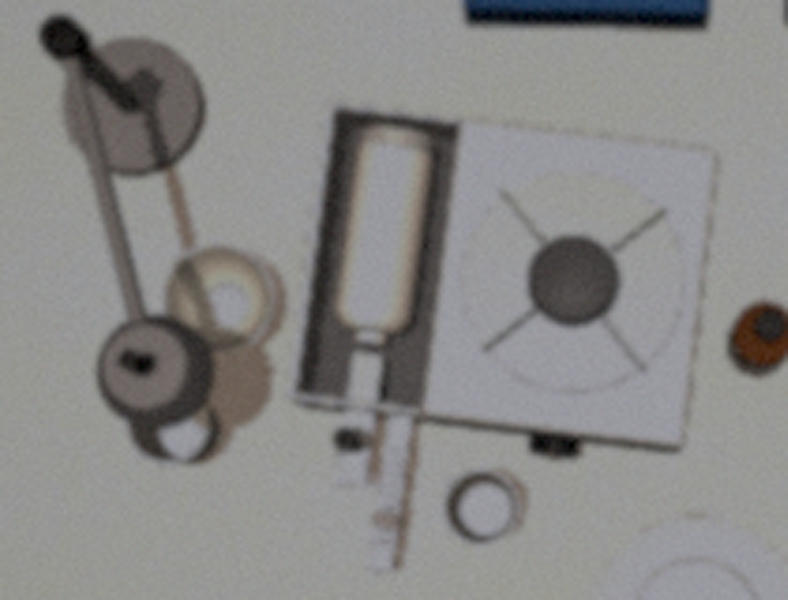

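View pics/s2.png

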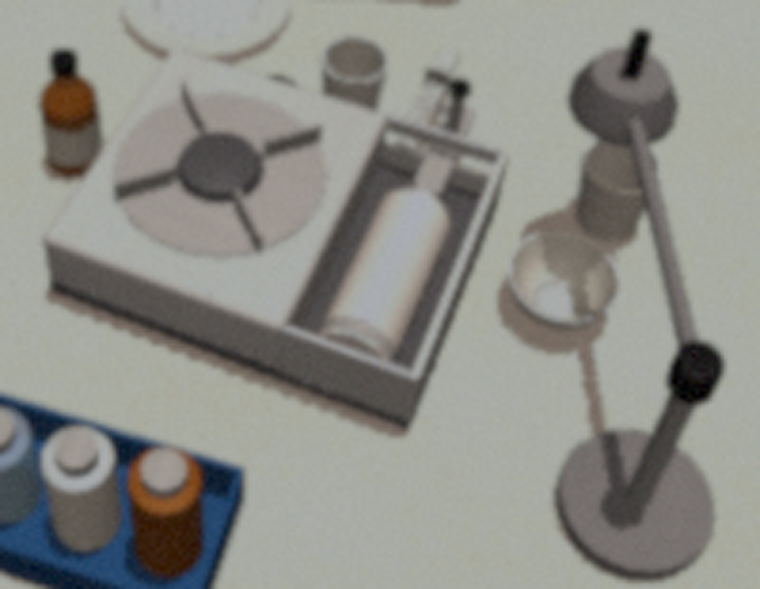

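Top crop: knob top is at (130,356), foot centre (135,106), and stove top corners at (337,110), (717,150), (683,448), (296,403). The post cap is at (348,439), the clip around (386,518), and the tea cup at (487,507). In the scene crop the knob top is at (641,38) and the cap at (460,88).

```bash
cat > geo.py <<'E'
from h import *
import pickle
d=pickle.load(open("c1.pkl","rb"));T=d["top"];S=d["scene"]
t=lambda U,V:((U+.5)/3.75-.5+90,(V+.5)/3.75-.5+80)
s=lambda U,V:((U+.5)/3.8-.5+205,(V+.5)/3.8-.5+190)
E
python3 - <<'E'
from geo import *
np.set_printoptions(precision=4,suppress=True)
kt=atz(T,*t(130,356),.265);print("knob top T",kt,"bot",atz(T,*t(150,366),.22),"S",atz(S,*s(641,38),.265),"tri",tri((T,*t(130,356)),(S,*s(641,38))))
sh=atz(T,*t(154,362),.21);print("shade",sh)
ft=atz(T,*t(135,106),.005);print("foot",ft,"S",atz(S,*s(636,500),.005),"dist",np.linalg.norm((kt-ft)[:2]))
obj=[[130,170],[130,-170],[-130,-170],[-130,170]]
P=np.array([atz(T,*t(*p),.086)[:2] for p in[(337,110),(717,150),(683,448),(296,403)]])
Q=np.array([atz(S,*s(*p),.086)[:2] for p in[(415,375),(48,242),(183,58),(508,156)]])
O=np.array(obj)/1000
for X in(P,Q):
    c=X.mean(0);H=O.T@(X-c);th=np.arctan2(H[0,1]-H[1,0],H[0,0]+H[1,1])
    R=np.array([[np.cos(th),-np.sin(th)],[np.sin(th),np.cos(th)]])
    print("stove",c,th,"res",X-c-O@R.T)
    print(" bay",c+R@[.02,.11]," post",c+R@[-.16,.11],"ptr",c+R@[-.185,.11])
print("cap T",atz(T,*t(348,439),.118),"S",atz(S,*s(460,88),.118),tri((T,*t(348,439)),(S,*s(460,88))))
print("clip",atz(T,*t(386,518),.066))
for n,p,z in[("cup",(485,507),.07),("tumbler",(185,430),.08),("bowl",(225,298),.045)]:print(n,atz(T,*t(*p),z))
E
```

```text
knob top T [0.5615 0.2506 0.265 ] bot [0.5596 0.2479 0.22  ] S [0.5692 0.2492 0.265 ] tri [0.5624 0.2509 0.2594]
shade [0.5639 0.2476 0.21  ]
foot [0.8203 0.3282 0.005 ] S [0.8167 0.3271 0.005 ] dist 0.2701238581012558
stove [ 0.6574 -0.0169] -0.09592352510706896 res [[-0.0041 -0.0066]
 [ 0.0003  0.0053]
 [ 0.0021  0.0057]
 [ 0.0017 -0.0043]]
 bay [0.6879 0.0907]  post [0.5087 0.1079] ptr [0.4838 0.1103]
stove [ 0.671  -0.0095] -0.10305533970675339 res [[-0.0089 -0.0096]
 [-0.0031  0.0041]
 [ 0.0099  0.0117]
 [ 0.0021 -0.0062]]
 bay [0.7023 0.0979]  post [0.5232 0.1164] ptr [0.4983 0.119 ]
cap T [0.5139 0.1107 0.118 ] S [0.5224 0.1114 0.118 ] [0.5145 0.1113 0.1103]
clip [0.4507 0.0842 0.066 ]
cup [ 0.4614 -0.0004  0.07  ]
tumbler [0.5219 0.2543 0.08  ]
bowl [0.641  0.2327 0.045 ]
```

Emit:
{"fn": "play_rows", "kwargs": {"gripper": [-1, -1, -1, -1, -1, -1, -1, -1, -1, -1, -1, -1], "delta_pos": [[12.5, -6.5, -12], [12.5, -6.5, -12], [12.5, -6.5, -12], [41.7, -28.4, -13.7], [41.7, -28.4, -13.7], [41.7, -28.4, -13.7], [41.7, -28.4, -13.7], [41.7, -28.4, -13.7], [41.7, -28.4, -13.7], [61.1, -69.5, -11.7], [61.1, -69.5, -11.7], [61.1, -69.5, -11.7]], "turn": [[0, 0, 0], [0, 0, 0], [0, 0, 0], [0, 0, 0], [0, 0, 0], [0, 0, 0], [0, 0, 0], [0, 0, 0], [0, 0, 0], [0, 0, 0], [0, 0, 0], [0, 0, 0]]}}

```text
time: 1.6
position: [0.5254, -0.012, 0.3508]
tool_rot: [0.988, 0.152, -0.0, -0.0]
ft_force: [-0.1, -0.3, 0.5]
grip_width: 0.0871
grip_force: 0.0
```

Emit:
{"fn": "play_rows", "kwargs": {"gripper": [-1, -1, -1, -1, -1, -1, -1], "delta_pos": [[11.3, -24, 1], [11.3, -24, 1], [11.3, -24, 1], [11.3, -24, 1], [11.3, -24, 1], [11.3, -24, 1], [11.3, -24, 1]], "turn": [[0, 0, 0], [0, 0, 0], [0, 0, 0], [0, 0, 0], [0, 0, 0], [0, 0, 0], [0, 0, 0]]}}

```text
time: 2.48
position: [0.561, 0.2473, 0.3412]
tool_rot: [0.988, 0.152, -0.0, 0.0]
ft_force: [-0.0, -0.1, -0.4]
grip_width: 0.087
grip_force: 0.0
```

```bash
python3 - <<'E'
from h import *
c=robot.camera("wrist");save(c,"w1.png")
import pickle;pickle.dump(c,open("w1.pkl","wb"))
o=robot.get_obs();print(o["position"],o["q"],-np.array(c["R"]).T@c["t"])
print(proj(c,[[.5615,.2506,.265],[.514,.111,.118],[.451,.084,.066]]))
E
```

```text
[0.56110695 0.24707706 0.34137674] [ 2.33057040e-01  4.04374163e-01  1.30721753e+00 -6.34850060e-04
  1.43051329e+00  1.50026633e+00] [0.62914249 0.26847254 0.50319244]
[[253.20129626 199.18739749]
 [347.77999268 232.1030029 ]
 [339.50153315 261.39959377]]
```

View pics/w1.png

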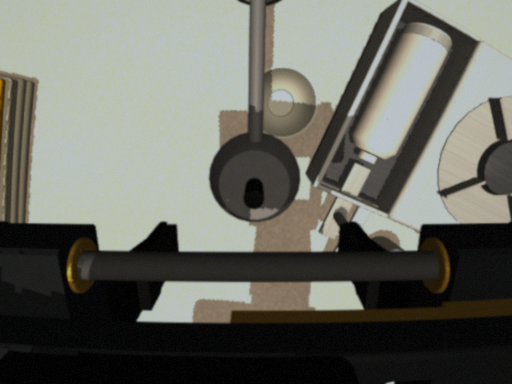

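The knob top is at about (254,201), against a prediction of (253,199), so the position is good. The fingers straddle it, so I descend and grip.

Emit:
{"fn": "play_rows", "kwargs": {"gripper": [-1, -1, -1, -1, 1, 1, 1, 1, 1, 1], "delta_pos": [[0.1, -0.3, 5.5], [0.1, -0.3, 10.9], [0.1, -0.3, 10.9], [0.1, -0.3, 10.9], [0.1, -0.3, 10.9], [0.1, -0.3, 10.9], [0.1, -0.3, 10.9], [0.1, -0.3, 10.9], [0.1, -0.3, 10.9], [0.1, -0.3, 10.9]], "turn": [[0, 0, 0], [0, 0, 0], [0, 0, 0], [0, 0, 0], [0, 0, 0], [0, 0, 0], [0, 0, 0], [0, 0, 0], [0, 0, 0], [0, 0, 0]], "squeeze": 12}}

```text
time: 3.78
position: [0.5611, 0.2521, 0.2322]
tool_rot: [0.988, 0.152, -0.0, -0.0]
ft_force: [-0.1, -0.4, 0.2]
grip_width: 0.035
grip_force: 0.0
```

Emit:
{"fn": "play_rows", "kwargs": {"gripper": [1, 1, 1, 1], "delta_pos": [[0, 0, 0], [0, 0, 0], [0, 0, 0], [0, 0, 0]], "turn": [[0, 0, 0], [0, 0, 0], [0, 0, 0], [0, 0, 0]]}}

```text
time: 4.28
position: [0.5612, 0.2518, 0.2322]
tool_rot: [0.988, 0.152, -0.0, 0.0]
ft_force: [0.5, -1.9, -0.5]
grip_width: 0.0155
grip_force: 12.0
```

```bash
python3 - <<'E'
from h import *
o=robot.get_obs();p=np.array(o["position"]);x,y=o["tool_rot"][:2];print(p,o["grip_width"],o["grip_force"],o["ft_force"])
S=np.array([.8203,.3282]);v=p[:2]-S;print("r",np.linalg.norm(v))
a0=np.arctan2(v[1],v[0]);w=np.array([.692,.093])-S;a1=np.arctan2(w[1],w[0]);D=(a1-a0)%(2*np.pi);print("turn",D)
ex=np.array([x*x-y*y,2*x*y]);ey=np.array([2*x*y,y*y-x*x])
v=v/np.linalg.norm(v)*.27
for i in range(1,13):
    a=D*i/12;R=np.array([[np.cos(a),-np.sin(a)],[np.sin(a),np.cos(a)]]);d=R@v-v
    print(i,(100*np.array([d@ex,d@ey])).round(2),round(-a,3))
E
```

```text
[0.56120167 0.25180322 0.2322234 ] 0.015492764553624118 12.000050568021834 [ 0.54102237 -1.94781227 -0.54467181]
r 0.27012666465195206
turn 0.7846886477220414
1 [0.02 1.77] -0.065
2 [0.16 3.52] -0.131
3 [0.42 5.27] -0.196
4 [0.79 7.  ] -0.262
5 [1.26 8.7 ] -0.327
6 [ 1.85 10.36] -0.392
7 [ 2.55 11.98] -0.458
8 [ 3.35 13.56] -0.523
9 [ 4.26 15.07] -0.589
10 [ 5.26 16.53] -0.654
11 [ 6.35 17.91] -0.719
12 [ 7.53 19.23] -0.785
```

Emit:
{"fn": "play_rows", "kwargs": {"gripper": [1, 1, 1, 1, 1, 1, 1, 1, 1, 1, 1, 1], "delta_pos": [[0, 1.8, 0], [0.2, 3.5, 0], [0.4, 5.3, 0], [0.8, 7, 0], [1.3, 8.7, 0], [1.9, 10.4, 0], [2.6, 12, 0], [3.4, 13.6, 0], [4.3, 15.1, 0], [5.3, 16.5, 0], [6.4, 17.9, 0], [7.5, 19.2, 0]], "turn": [[0, 0, -0.065], [0, 0, -0.13], [0, 0, -0.2], [0, 0, -0.26], [0, 0, -0.33], [0, 0, -0.39], [0, 0, -0.46], [0, 0, -0.52], [0, 0, -0.59], [0, 0, -0.65], [0, 0, -0.72], [0, 0, -0.785]], "squeeze": 20}}

```text
time: 5.78
position: [0.6893, 0.0913, 0.2322]
tool_rot: [0.854, 0.52, -0.002, -0.001]
ft_force: [-2.7, 0.7, 1.9]
grip_width: 0.0153
grip_force: 20.0
```

Emit:
{"fn": "play_rows", "kwargs": {"gripper": [1, 1, -1, -1, -1, -1], "delta_pos": [[0, 0, 0], [0, 0, 0], [0, 0, 0], [0, 0, 0], [0, 0, 0], [0, 0, 0]], "turn": [[0, 0, 0], [0, 0, 0], [0, 0, 0], [0, 0, 0], [0, 0, 0], [0, 0, 0]]}}

```text
time: 6.52
position: [0.6903, 0.092, 0.2323]
tool_rot: [0.855, 0.519, 0.0, -0.0]
ft_force: [-0.6, -0.4, 0.2]
grip_width: 0.0472
grip_force: 0.0
```

Emit:
{"fn": "play_rows", "kwargs": {"gripper": [-1, -1, -1, -1, -1, -1, -1, -1, -1, -1, -1, -1], "delta_pos": [[0, 0, 0], [0, 0, 0], [0, 0, -5], [0, 0, -9], [0, 0, -9], [-3, -6, -9], [-5, -11, -9], [-7.5, -16.5, -9], [-9.9, -21.9, -7], [-9.9, -21.9, -2], [-9.9, -21.9, 1.2], [-9.9, -21.9, 1.2]], "turn": [[0, 0, 0], [0, 0, 0], [0, 0, 0], [0, 0, 0], [0, 0, 0.18], [0, 0, 0.36], [0, 0, 0.54], [0, 0, 0.72], [0, 0, 0.9], [0, 0, 1.08], [0, 0, 1.187], [0, 0, 1.187]]}}

```text
time: 8.02
position: [0.4487, 0.1048, 0.2188]
tool_rot: [0.999, -0.048, -0.003, 0.0]
ft_force: [-0.5, 0.2, 0.1]
grip_width: 0.0869
grip_force: 0.0
```

```bash
python3 - <<'E'
from h import *
c=robot.camera("wrist");save(c,"w2.png")
import pickle;pickle.dump(c,open("w2.pkl","wb"));pickle.dump(robot.camera("top"),open("t2.pkl","wb"))
o=robot.get_obs();print(o["position"],o["q"],o["tool_rot"],-np.array(c["R"]).T@c["t"])
print(proj(c,[[.691,.091,.265],[.514,.111,.118],[.451,.084,.066]]))
E
```

```text
[0.45140982 0.10482675 0.22109142] [-1.37462500e-02  3.12814693e-01  1.82677858e+00  8.49504175e-05
  1.00067003e+00  1.65163280e+00] [ 9.98880668e-01 -4.72966028e-02  6.63102633e-04 -5.80445907e-05] [0.52050237 0.09797337 0.3805475 ]
[[245.91738999 -57.73535974]
 [241.87970969 113.55159665]
 [278.24639494 174.15087014]]
```

View pics/w2.png

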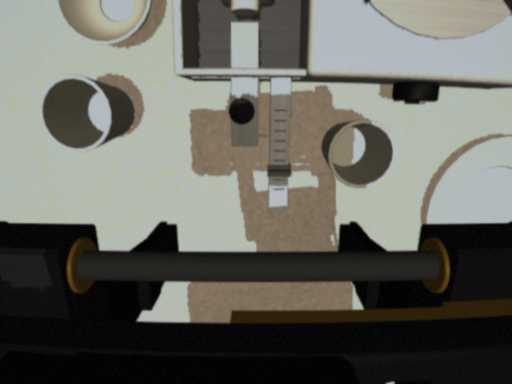

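The wrist view shows the cap at (241,111), the slide plate down to row 146, the rail at columns 270–290 and the clip at about (279,171). I'll zoom in.

```bash
python3 - <<'E'
import cv2
a=cv2.imread("pics/w2.png")[85:210,215:305]; cv2.imwrite("pics/w3.png",cv2.resize(a,None,fx=4.8,fy=4.8,interpolation=cv2.INTER_CUBIC))
E
```

```text
(no output)
```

View pics/w3.png

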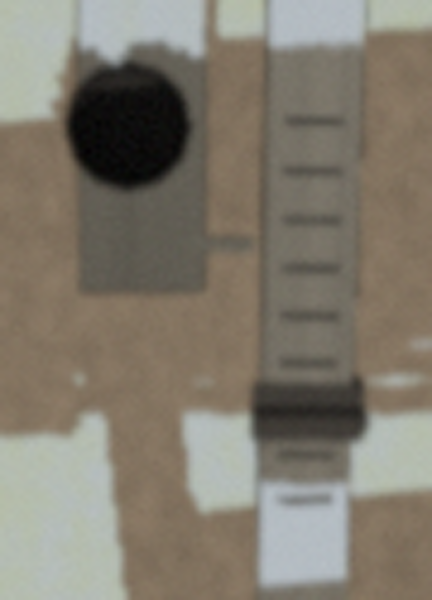

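Pointer tip is at crop (250,242). The clip spans rows 382–437, with the ridge line near row 408.

```bash
python3 - <<'E'
from h import *
import pickle
np.set_printoptions(precision=4,suppress=True)
c=pickle.load(open("w2.pkl","rb"))
w=lambda U,V:((U+.5)/4.8-.5+215,(V+.5)/4.8-.5+85)
cap=atz(c,*w(128,125),.118);print("cap",cap)
pt=atz(c,*w(245,242),.056);print("ptr",pt)
ax=np.array([np.cos(-.096),np.sin(-.096)])
for V in(382,400,408,415,437):
    m=atz(c,*w(310,V),.066);m2=atz(c,*w(310,V),.058);print(V,"ridge",m,-(m-pt)[:2]@ax,"z58",-(m2-pt)[:2]@ax)
# rail direction
a=atz(c,*w(266,60),.053);b=atz(c,*w(260,470),.053);d=(a-b)[:2];print("dir",np.arctan2(d[1],d[0]))
a=atz(c,*w(78,90),.056);b=atz(c,*w(79,290),.056);d=(a-b)[:2];print("dir",np.arctan2(d[1],d[0]))
print("cap-ptr along",(cap-pt)[:2]@ax)
g=c["color"].mean(2)[160:180,275:284].mean(1);print(list(zip(range(160,180),g.round(0))))
q=pickle.load(open("t2.pkl","rb"))
cv2.imwrite("pics/t3.png",cv2.resize(q["color"][80:240,90:300,::-1],None,fx=3.75,fy=3.75,interpolation=cv2.INTER_CUBIC))
E
```

```text
cap [0.5163 0.1112 0.118 ]
ptr [0.4895 0.0928 0.056 ]
382 ridge [0.4609 0.0823 0.066 ] 0.027461233607594546 z58 0.028932438818177003
400 ridge [0.4571 0.0826 0.066 ] 0.03120545310275739 z58 0.03277188639868715
408 ridge [0.4555 0.0827 0.066 ] 0.03287647637587463 z58 0.03448540940962038
415 ridge [0.454  0.0828 0.066 ] 0.034342162170941125 z58 0.035988372520337104
437 ridge [0.4494 0.0832 0.066 ] 0.03897042112435923 z58 0.04073434365360867
dir -0.10096433002654644
dir -0.10855893458833057
cap-ptr along 0.02491290437089942
[(160, np.float64(84.0)), (161, np.float64(91.0)), (162, np.float64(106.0)), (163, np.float64(108.0)), (164, np.float64(94.0)), (165, np.float64(74.0)), (166, np.float64(61.0)), (167, np.float64(59.0)), (168, np.float64(57.0)), (169, np.float64(47.0)), (170, np.float64(38.0)), (171, np.float64(42.0)), (172, np.float64(52.0)), (173, np.float64(58.0)), (174, np.float64(59.0)), (175, np.float64(64.0)), (176, np.float64(78.0)), (177, np.float64(95.0)), (178, np.float64(96.0)), (179, np.float64(85.0))]
```

View pics/t3.png

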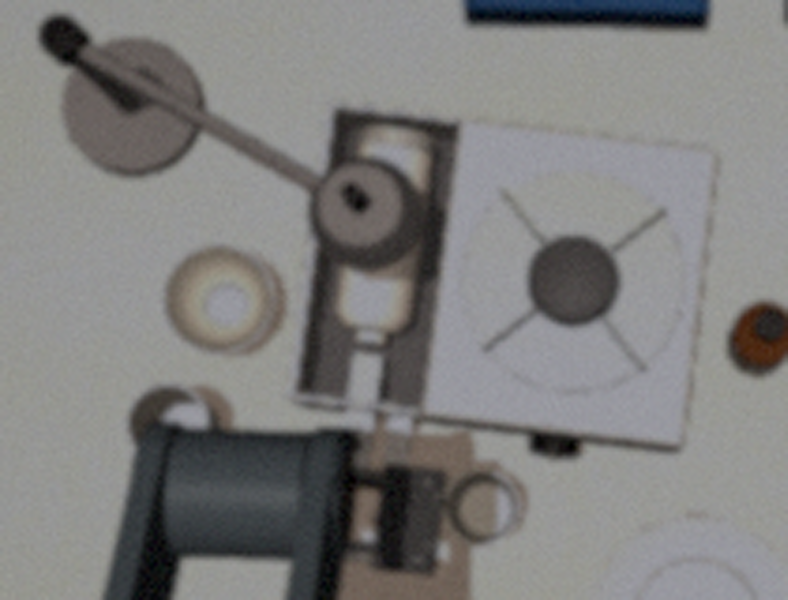

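The top view shows the shade over the cartridge, with the knob at (356,197). Now I grasp the post.

Emit:
{"fn": "play_rows", "kwargs": {"gripper": [-1, -1, -1, -1, -1, -1, -1], "delta_pos": [[3.2, -0.6, 0], [6.3, -1.2, 1], [6.3, -1.2, 5], [6.3, -1.2, 9], [6.3, -1.2, 12.5], [6.3, -1.2, 15.1], [6.3, -1.2, 15.1]], "turn": [[0, 0, 0], [0, 0, 0], [0, 0, 0], [0, 0, 0], [0, 0, 0], [0, 0, 0], [0, 0, 0]]}}

```text
time: 9.0
position: [0.5148, 0.1107, 0.069]
tool_rot: [0.999, -0.048, -0.001, 0.0]
ft_force: [0.5, -0.3, -0.1]
grip_width: 0.0869
grip_force: 0.0
```

Emit:
{"fn": "play_rows", "kwargs": {"gripper": [1, 1, 1, 1, 1, 1, 1, 1, 1, 1, 1], "delta_pos": [[0, 0, 0], [0, 0, 0], [0, 0, 0], [0, 0, 0], [0, 0, 0], [0, 0, 0], [0, 0, 0], [0, 0, 0], [0, 0, 0], [0, 0, 0], [0, 0, 0]], "turn": [[0, 0, 0], [0, 0, 0], [0, 0, 0], [0, 0, 0], [0, 0, 0], [0, 0, 0], [0, 0, 0], [0, 0, 0], [0, 0, 0], [0, 0, 0], [0, 0, 0]], "squeeze": 40}}

```text
time: 10.38
position: [0.5144, 0.1116, 0.0692]
tool_rot: [0.999, -0.048, 0.0, -0.001]
ft_force: [0.2, 5.8, -0.8]
grip_width: 0.0194
grip_force: 40.0
```

The width of 19.4 mm suggests the pads' upper ends caught the cap rather than the post. I'll regrip with the cap nearer the pad centre.

Emit:
{"fn": "play_rows", "kwargs": {"gripper": [-0.3, -0.3, -0.3, -0.3, 1, 1, 1, 1, 1, 1], "delta_pos": [[0, 0, 0], [0, 0, 0], [0, 0, -1], [0, 0, -2], [0, 0, -2], [0, 0, -2], [0, 0, -2], [0, 0, -2], [0, 0, -2], [0, 0, -2]], "turn": [[0, 0, 0], [0, 0, 0], [0, 0, 0], [0, 0, 0], [0, 0, 0], [0, 0, 0], [0, 0, 0], [0, 0, 0], [0, 0, 0], [0, 0, 0]], "squeeze": 40}}

```text
time: 11.62
position: [0.5142, 0.1117, 0.0889]
tool_rot: [0.999, -0.048, -0.0, -0.001]
ft_force: [0.6, 6.1, -4.6]
grip_width: 0.0131
grip_force: 41.2
```

Width is now 13.1 mm, so it grips the post itself. I pull out about 34 mm along tool −x.

Emit:
{"fn": "play_rows", "kwargs": {"gripper": [1, 1, 1, 1, 1, 1, 1, 1, 1, 1], "delta_pos": [[-0.4, -0.1, 0], [-0.8, -0.1, 0], [-1.2, -0.1, 0], [-1.6, -0.1, 0], [-2, -0.1, 0], [-2.4, -0.1, 0], [-2.8, -0.1, 0], [-3.2, -0.1, 0], [-3.4, -0.1, 0], [-3.4, -0.1, 0]], "turn": [[0, 0, 0], [0, 0, 0], [0, 0, 0], [0, 0, 0], [0, 0, 0], [0, 0, 0], [0, 0, 0], [0, 0, 0], [0, 0, 0], [0, 0, 0]], "squeeze": 40}}

```text
time: 12.88
position: [0.4844, 0.1148, 0.0889]
tool_rot: [0.999, -0.048, 0.004, -0.0]
ft_force: [7.7, 2.1, -13.2]
grip_width: 0.0134
grip_force: 42.8
```

```bash
python3 - <<'E'
from h import *
import pickle
c=robot.camera("wrist");pickle.dump(c,open("w4.pkl","wb"));s=robot.camera("scene");pickle.dump(s,open("s4.pkl","wb"))
o=robot.get_obs();print(o["position"],o["ft_force"],o["grip_width"],o["grip_force"])
p=proj(c,[[.4555,.083,.062]])[0];q=proj(s,[[.4555,.083,.062]])[0];print(p,q)
A=cv2.resize(c["color"][:,:,::-1][max(0,int(p[1])-50):int(p[1])+50,int(p[0])-65:int(p[0])+65],(780,600),interpolation=cv2.INTER_CUBIC);cv2.imwrite("pics/w4.png",A)
E
```

```text
[0.48437228 0.11484684 0.0889097 ] [  8.26422713   2.69118434 -12.19114293] 0.013288405863000822 42.737261429429054
[311.18274831 261.91227859] [319.8456982 209.2618769]
```

View pics/w4.png

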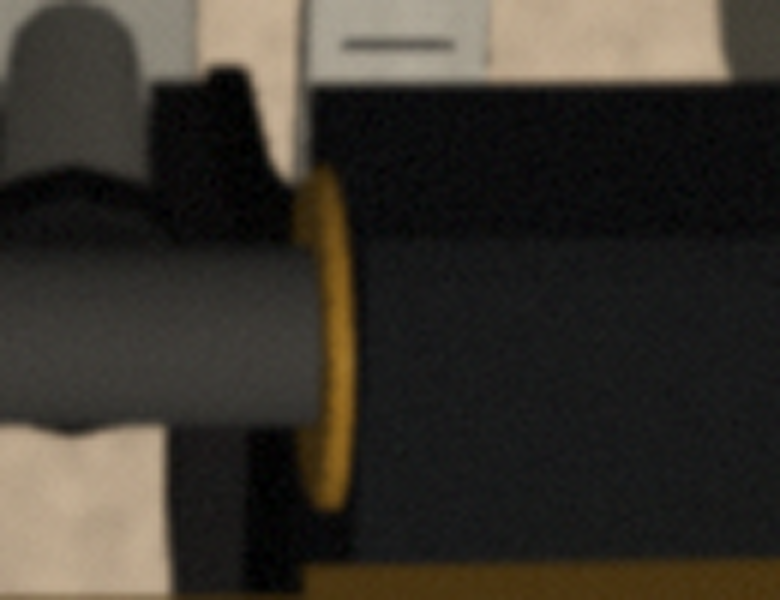

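The fingers hide the pointer. By kinematics the slide moved 30.0 mm, and the spring force of about 7.7 N agrees with that. The measured gap is about 34 mm, so I add 4 mm.

Emit:
{"fn": "play_rows", "kwargs": {"gripper": [1, 1, 1, 1, 1, 1], "delta_pos": [[-0.2, 0, 0.1], [-0.45, 0, 0.1], [-0.45, 0, 0.1], [-0.45, 0, 0.1], [-0.45, 0, 0.1], [-0.45, 0, 0.1]], "turn": [[0, 0, 0], [0, 0, 0], [0, 0, 0], [0, 0, 0], [0, 0, 0], [0, 0, 0]]}}

```text
time: 13.72
position: [0.4814, 0.1152, 0.0888]
tool_rot: [0.999, -0.048, 0.005, -0.0]
ft_force: [8.1, 2.1, -6.9]
grip_width: 0.0133
grip_force: 43.4
```

```bash
python3 - <<'E'
from h import *
import pickle
o=robot.get_obs();p=np.array(o["position"]);print(p,o["ft_force"],o["grip_width"],o["grip_force"],"travel",-(p-[.5142,.1117,0])[:2]@[.995,-.098])
C={n:robot.camera(n) for n in("wrist","scene","top")};pickle.dump(C,open("c5.pkl","wb"))
for n,c in C.items():print(n,proj(c,[[.4555,.083,.062],[p[0],p[1],.118]]).round(1).tolist())
im=lambda n:C[n]["color"][:,:,::-1]
q=proj(C["scene"],[[.4555,.083,.062]])[0].astype(int);r=proj(C["top"],[[.4555,.083,.062]])[0].astype(int)
f=lambda a,s:cv2.resize(a,s,interpolation=cv2.INTER_CUBIC)
W=f(im("wrist")[100:250,150:350],(400,300));Sx=f(im("scene")[q[1]-30:q[1]+30,q[0]-40:q[0]+40],(400,300));Tx=f(im("top")[r[1]-30:r[1]+30,r[0]-40:r[0]+40],(400,300));L=f(im("top")[80:240,90:303],(400,300))
cv2.imwrite("pics/m5.png",np.vstack([np.hstack([W,Sx]),np.hstack([Tx,L])]))
E
```

```text
[0.48135673 0.11516674 0.08884554] [ 8.14062636  2.1271373  -6.93023109] 0.013305099286659825 43.36785726249218 travel 0.03301879628138389
wrist [[311.5, 257.9], [257.4, 267.2]]
scene [[319.8, 209.3], [328.9, 205.1]]
top [[193.1, 216.3], [180.6, 207.1]]
```

View pics/m5.png

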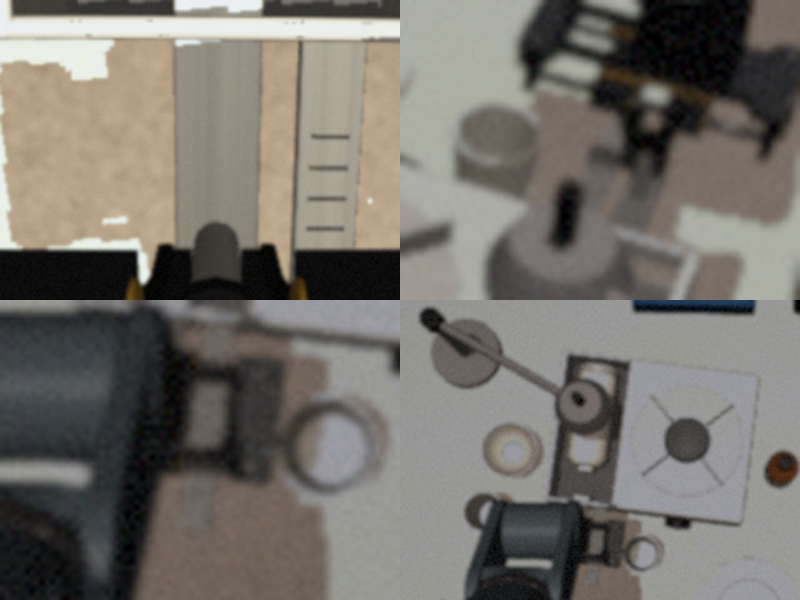

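The composite shows the lamp still over the cartridge. The wrist panel shows the post's base on the slide plate at panel (216,222), which is wrist pixel (258,211). I use that to check the travel.

```bash
python3 - <<'E'
from h import *
import pickle
c=pickle.load(open("c5.pkl","rb"))["wrist"];g=c["color"].mean(2)
col=g[200:224,255:261].mean(1);e=200.5+np.argmax(-np.diff(cv2.GaussianBlur(col.reshape(-1,1),(1,3),0).ravel()));print(col.round(0),e)
ax=np.array([.995,-.0998])
w2=pickle.load(open("w2.pkl","rb"))
for v in(e-1,e,e+1):
  for z in(.056,.058):
    b=atz(c,258,v,z)[:2]; axis=b-.007*ax; print(v,z,"axis",axis,"travel vs cap",-(axis-[.5155,.1112])@ax,"ptr-ridge",(axis-.025*ax-[.4548,.083])@ax)
# same-tick cross check: tick rows on rail at z .053, both pictures
h=g[140:222,314:323].mean(1);print([140+i for i in range(1,81) if h[i]<h[i-1] and h[i]<=h[i+1] and h[i]<h.mean()-10])
for v in(167.5,183.5,199,214):print("tick now",atz(c,315,v,.053)[:2])
w=lambda U,V:((U+.5)/4.8-.5+215,(V+.5)/4.8-.5+85)
for p in[(315,121),(313,170),(311,219),(310,268),(309,316),(308,362),(306,455)]:print("tick w2",atz(w2,*w(*p),.053)[:2])
E
```

```text
[132. 132. 132. 132. 132. 132. 132. 132. 131. 128. 113.  87.  63.  57.
  57.  56.  57.  57.  57.  56.  57.  56.  56.  57.] 210.5
209.5 0.056 axis [0.48225521 0.11483626] travel vs cap 0.03344146760683227 ptr-ridge -0.0008589536068322707
209.5 0.058 axis [0.48288246 0.11477634] travel vs cap 0.032811375445122644 ptr-ridge -0.00022886144512265235
210.5 0.056 axis [0.48159716 0.11489955] travel vs cap 0.034102535584735694 ptr-ridge -0.0015200215847357027
210.5 0.058 axis [0.48223114 0.11483898] travel vs cap 0.03346568750572936 ptr-ridge -0.0008831735057293654
211.5 0.056 axis [0.48093801 0.11496294] travel vs cap 0.034764725437029 ptr-ridge -0.002182211437029005
211.5 0.058 axis [0.48157872 0.11490172] travel vs cap 0.03412110997550476 ptr-ridge -0.001538595975504763
[168, 184, 199, 214]
tick now [0.51204282 0.07637366]
tick now [0.50185396 0.07692092]
tick now [0.49174105 0.07744951]
tick now [0.48170707 0.07796011]
tick w2 [0.51243    0.07632667]
tick w2 [0.5026028  0.07752197]
tick w2 [0.49264946 0.07872923]
tick w2 [0.48254259 0.07974095]
tick w2 [0.47250402 0.0807467 ]
tick w2 [0.4627486  0.08172975]
tick w2 [0.44258827 0.08374695]
```

Two independent estimates put the pointer within about 1–2 mm of the ridge, and the tick marks agree between views to within about 1 mm. I'm handing it in.

```bash
python3 -c "
from rig import robot
o=robot.get_obs();print(o['time'],o['position'],o['grip_force'],abs(o['joint_velocities']).max() if hasattr(o['joint_velocities'],'max') else o['joint_velocities'])
print(robot.hand_in())"
```

```text
13.875 [0.48138427 0.11518019 0.08886501] 43.36786665022373 0.0018557753978437062
the job is handed in; nothing more can be done
None
```

I handed the job in at 13.9 s with the lamp swung over the cartridge and let go, and the slide gripped at about 43 N with its pointer an estimated 1–2 mm from the ridge; the fingers hid the pointer, so that figure is calculated rather than seen, and no verdict came back.

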